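Centre-mark a channel offcut in the bench press

TASK

Set the wider of the two aluminium channel offcuts, legs down, over the anvil on the press's slide and let go of it, then push the slide fully home under the punch. Only then press the black palm knob down through its soft first stop, all the way to the stiff second stop, hold it there for about a second and let it come fully back up, leaving the channel on the anvil under the punch. Leave the other things on the bench where they are.

Things in the scene. Friction and masses are not known exactly. Their poses are not given: they have to be found in the camera images.
- press: Grey C-frame marking press fixed to the bench. Origin on the bench below the vertical plunger's axis; z up, y the way its slide comes out. Bed 18 mm high, 130 mm wide (x), y -60 to 250 mm. Column on the +x side (x 62 to 107 mm, 60 mm wide, 155 mm high). Head above the slide: 56 mm wide (y), 115 to 160 mm above the bench, from the column to 28 mm past the axis (x -28 mm).
- shuttle (a joint): The press's slide: 0 is fully home (anvil under the punch), 0.14 m is fully out; it starts most of the way out. It moves along the press's y with about 2 N of friction and stays where it is left.
- nest (a point): Where the channel's centre (half-way up) belongs on the slide, its length along y; axes as the press's; moves with the slide. 52 mm above the bench, 20 mm above the slide's flat top (84 mm wide) where the legs stand. Steel anvil: 34 mm wide (x), 84 long (y), 33 high, its top 8 mm only 26 wide. Low stops (30 mm wide, 16 high) stand beyond both ends of the channel, 130 mm apart.
- shuttle_tab (a point): Middle of the top edge of the upright black plate at the slide's outer end, 125 mm from the nest along y, by which the slide is pushed. The plate is 60 mm wide (x), 10 mm thick (y), and reaches from 32 to 87 mm above the bench.
- knob_top (a point): Centre of the flat top of the black mushroom-shaped palm knob on top of the plunger (60 mm across, 18 mm thick); 224 mm above the bench when up. Moves with the knob. Its whole stroke is 30 mm straight down, see the two joints.
- plunger (a joint): First, soft part of the knob's stroke: 0 up, 0.020 m at the first stop. A spring pushes back with about 2 N at the top and 5 N at the first stop, and brings it back up by itself.
- ram (a joint): Second, stiff part of the knob's stroke, beyond the first stop: 0 until about 8 N is exceeded, 0.010 m at the second stop, which is solid and is reached with about 13 N. A spring brings it back by itself.
- wide_channel_center (a point): Centre, half-way up, of the wider loose aluminium U-channel offcut: 120 mm long (its x), 52 mm wide (its y), 40 mm high, walls 5 mm, so 42 mm inside and open below; its legs point down and its flat web is on top (z up). About 0.2 kg. It fits over the anvil with 4 mm to spare on each side.
- narrow_channel_center (a point): Centre, half-way up, of the narrower channel offcut, otherwise alike: 120 mm long (its x), 38 mm wide (its y), 40 mm high, 28 mm inside: too narrow for the anvil. The two may lie in either place, left or right. Leave it.
- tape_measure_mid (a point): Centre of a grey and yellow tape measure standing on the bench, 75 x 40 x 65 mm. Leave it.
- spray_can_mid (a point): Middle (80 mm up) of an upright grey spray can, 64 mm across, 160 mm high. Leave it.
- hammer_mid (a point): Middle of a hammer lying flat on the bench, about 0.25 m long along its x. Leave it.
Things that resemble listed ones, but are neither listed nor needed, are in the scene too. Leave any pink, red or turquoise look-alike of the part that bears wide_channel_center alone.

How it is judged:
By the outcome, as a careful person would: the job done as asked, in the order asked, and still so for the second after the job is handed in, with the robot touching nothing.
It also fails if it takes over 72 s, if anything falls off the work surface, if the arm or the gripper's body presses on something with over 40 N, if the wrist force passes 120 N, or if a joint passes its speed limit or range.

ROBOT

A 6-joint arm with a two-finger parallel gripper is mounted at the origin on the work surface. World frame = base frame: x ahead of the robot, y to its left, z up, the work surface at z = 0. Lengths are in m, angles in rad, forces in N, time in s.
With the tool pointing down it reaches from about 0.275 to 1 m from the base axis. Payload 8.4 kg.
Tool frame: the origin (TCP) lies at the very end of the fingers, on their centre line; the grasp point (between the pads) lies 19 mm behind it; z points along the fingers, x is the direction in which the jaws open and shut, and the axes are right-handed (so a half turn about z gives the same grasp; the last joint's range is limited). The gripper opens to 85 mm and grips with 20 to 120 N. Pads are 22 mm wide; open, the fingers measure 114 mm over their backs; the gripper's body (76 mm by 85 mm) begins 54 mm behind the grasp point. The pads swing forward as they close: fully open they stand 13 mm farther back than shut.
Start: joints at [-1.241, 0.353, 1.633, -0, 1.155, -0.002], TCP at [0.204, -0.591, 0.231] pointing down, gripper open.
Joint ranges: [-2.63, 2.63], [-0.92, 2.1], [0.06, 2.66], [-1.3, 4.44], [0, 2.69], [-3.02, 3.02]. Speed limits (rad/s): [2.22, 2.22, 2.79, 3.14, 3.14, 3.14].

INTERFACE

Orientations are given as a unit quaternion [w, x, y, z].
In Python, from bench import telemetry, viewer, job gives the robot as it stands.
- The arm moves only by the tool apply_moves, never from a script. Its argument "steps" is one flat list of numbers, 7 for each row, row after row: the shift along the tool's x, y, z in mm, then the turn, a rotation vector about the tool's x, y, z in rad, then the finger opening in mm, from 0 to 85.4. A call has 1 to 20 rows; each row shifts and turns the pose as measured when the row begins, along the tool's axes as they then stand; what a row does not reach is not made up. A row lasts 1/10 s, in which the tool goes at most 50 mm and 8.59 degrees, less where a joint would pass 70% of its speed; a pose out of reach is approached as far as the arm can. A call with a gripper value outside its range is refused whole. The fingers move at their own pace and stop on an object; "grip_force" is the grip in N (left out, the last holds). Time passes only in rows, so rows that do not move let the fingers close. It gives the time, the measured TCP pose, the force and the opening at its end, in the units of the state.
- telemetry.get_state(): the state, without advancing time (a new reading comes with each control period).
- viewer.capture(name): name is "side" or "top"; returns (picture, depth): 384x512x3 uint8, red, green, blue; 384x512 float32, m along the optical axis (not along the pixel's ray), 0 where there is no reading.
- viewer.camera_info(name): a dict with "K" (3x3 intrinsics, pixels), "eye" and "orientation" of the camera in the world. Camera axes: x right, y down, z forward; pixel columns grow to the right and rows downward; lengths in m; the calibration is good to about 2 mm. A picture is of the moment at which its call begins. camera_info takes no time and is no camera call.
- job.hand_in(): hands the job in, once; it reports no verdict.
The state is a dict: "time": time; "q": joint angles; "qd": joint speeds; "joint_torque": joint torques, N m; "tool_pos": TCP position; "orientation": TCP orientation; "ft_force": force on the tool from outside, world axes, zero at the start; "moment": the same for the moment, N m; "finger_gap": opening from 0.0 (shut) to 1.0 (fully open).
Only numpy, scipy, OpenCV 4.12 (cv2) and the standard library are available. Lean on these libraries where they do the work, as an engineer would, in place of code of your own. Each camera call takes 0.05 s, during which the arm holds its last target.

## Working session

There is one attempt and no reset: what is moved stays moved. The work goes in short steps, Python scripts to look and compute and a tool call to move; the robot and the scene stay as the last step left them, time stands still between calls to the robot, and variables do not carry over. Pictures are saved under pics/ and viewed, and the job is handed in when it is done.

Besides the shell and the picture viewer there is one more tool, called by a JSON object that holds its "name" and its "arguments", one argument or row to a line. apply_moves: Moves the arm, as the interface text tells. Its arguments: {"type":"object","properties":{"steps":{"type":"array"},"grip_force":{"type":"number"}},"required":["steps"]}

```bash
mkdir -p pics; ls; cat > h.py <<'E'
import numpy as np,cv2
from bench import telemetry, viewer, job
from scipy.spatial.transform import Rotation as R
def cap(n,f):
    p,d=viewer.capture(n); cv2.imwrite(f'pics/{f}.png',p[:,:,::-1]); np.savez(f'pics/{f}.npz',p=p,d=d); return p,d
def rot(o): o=np.array(o); return R.from_quat([o[1],o[2],o[3],o[0]]).as_matrix()
def cam(n):
    c=viewer.camera_info(n); o=np.array(c['orientation']); 
    return np.array(c['K']),np.array(c['eye']),(o if o.shape==(3,3) else rot(o))
def pts(n,d):
    K,e,M=cam(n); v,u=np.mgrid[:384,:512]
    c=np.stack([(u-K[0,2])/K[0,0]*d,(v-K[1,2])/K[1,1]*d,d],-1)
    return c@M.T+e
def proj(n,P):
    K,e,M=cam(n); c=(np.atleast_2d(P)-e)@M; q=c@K.T; return q[:,:2]/q[:,2:]
E
python3 - <<'E'
from h import *
for n in('top','side'):
    cap(n,n+'0'); print(viewer.camera_info(n))
    p=cv2.imread(f'pics/{n}0.png'); cv2.imwrite(f'pics/{n}0b.png',cv2.resize(p,(800,600)))
print(telemetry.get_state())
E
```

```text
pics
{'K': array([[437.6218658 ,   0.        , 252.59370617],
       [  0.        , 437.6218658 , 189.73660444],
       [  0.        ,   0.        ,   1.        ]]), 'eye': array([ 0.33499953, -0.02646168,  1.80891568]), 'orientation': array([ 0.03509133, -0.70342914,  0.70890053, -0.03763088])}
{'K': array([[468.94726377,   0.        , 255.93646061],
       [  0.        , 468.94726377, 184.96855363],
       [  0.        ,   0.        ,   1.        ]]), 'eye': array([0.25519174, 0.89962947, 1.23563314]), 'orientation': array([ 0.04665802, -0.13660231,  0.92330411, -0.35591062])}
{'time': 0.1, 'q': array([-1.24140503e+00,  3.53604149e-01,  1.63405747e+00, -1.33163117e-05,
        1.15516515e+00, -2.39175677e-03]), 'qd': array([-0.00057703, -0.00247764, -0.00098946,  0.00024551,  0.0003203 ,
       -0.00100296]), 'joint_torque': array([-2.77008825e-03, -6.06360054e+01, -3.42820323e+01, -1.09334628e-04,
        3.78660159e-03, -9.09537363e-06]), 'tool_pos': array([ 0.20344729, -0.59052069,  0.23062194]), 'orientation': array([-3.54534153e-04,  8.14166427e-01, -5.80631250e-01, -5.05074282e-04]), 'ft_force': array([-0.13331177,  0.57871328, -1.30040843]), 'moment': array([ 0.010613  , -0.02326671, -0.02826909]), 'finger_gap': 1.0002595804295866}
```

View pics/top0b.png

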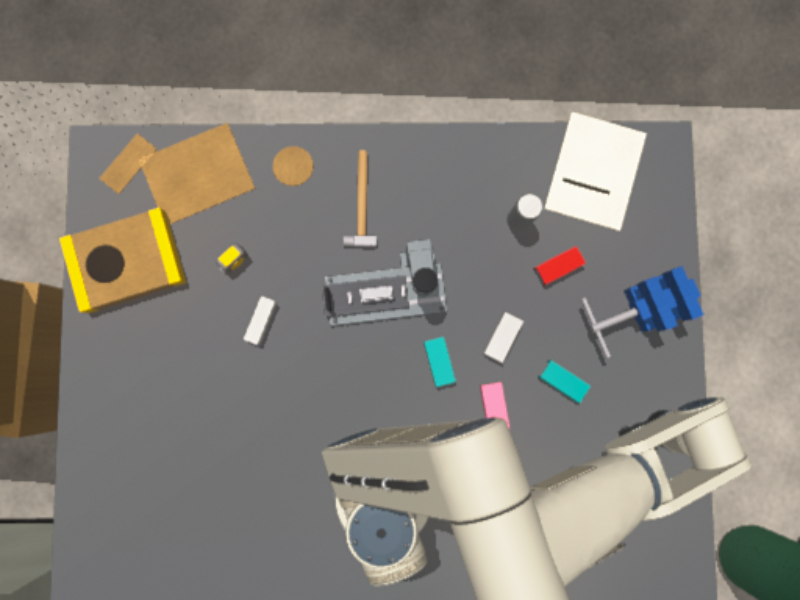

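View pics/side0b.png

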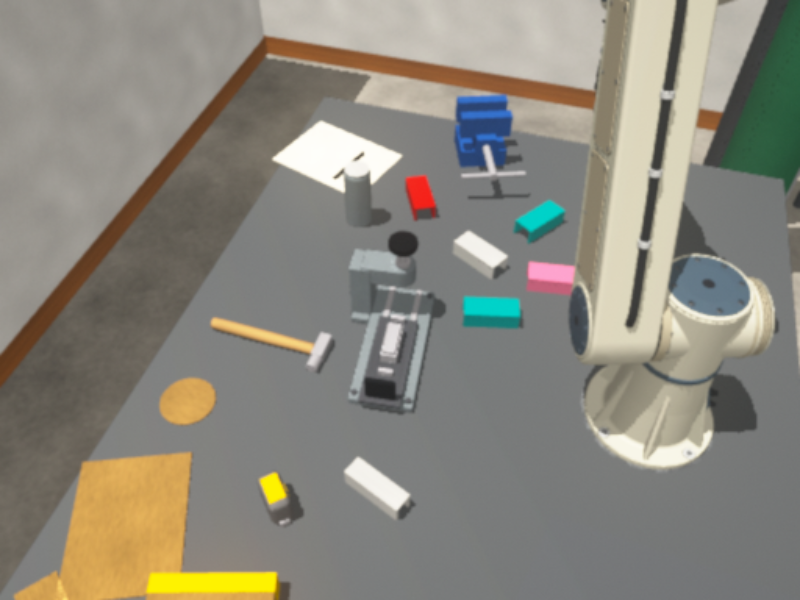

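Two plain aluminium channels are visible in the top view, at about (260,321) and (504,338) in the 800 px picture. The press is at about (385,290) with its slide coming out to the left and the knob at (425,280). I'll measure all of them next.

```bash
cat > m.py <<'E'
from h import *
z=np.load('pics/top0.npz'); P=pts('top',z['d']); p=z['p'].astype(int)
s=512/800
def box(u0,v0,u1,v1): return np.s_[int(v0*s):int(v1*s),int(u0*s):int(u1*s)]
for nm,b in(('L',(235,285,285,355)),('R',(475,305,535,370))):
    Q=P[box(*b)].reshape(-1,3); Q=Q[(Q[:,2]>.028)&(Q[:,2]<.055)]
    (c,wh,a)=cv2.minAreaRect((Q[:,:2]*1000).astype(np.float32)); print(nm,len(Q),c,wh,a,np.median(Q[:,2]),Q.mean(0))
Q=P[box(400,255,450,305)].reshape(-1,3); k=Q[Q[:,2]>.212]; print('knob',len(k),k.mean(0),k.min(0),k.max(0))
for nm,b,lo,hi in(('bed',(310,225,460,335),.012,.023),('anv',(355,280,395,308),.055,.075),('tab',(318,270,345,325),.075,.1),('head',(395,230,450,320),.145,.17)):
    Q=P[box(*b)].reshape(-1,3); Q=Q[(Q[:,2]>lo)&(Q[:,2]<hi)]
    if len(Q)>3: print(nm,len(Q),cv2.minAreaRect((Q[:,:2]*1000).astype(np.float32)),Q.mean(0))
for n,b in(('top',(195,135,300,225)),('side',(200,130,300,270))):
    q=cv2.imread(f'pics/{n}0.png')[b[1]:b[3],b[0]:b[2]]; f=min(800/q.shape[1],600/q.shape[0]); cv2.imwrite(f'pics/{n}_press.png',cv2.resize(q,None,fx=f,fy=f,interpolation=cv2.INTER_CUBIC))
E
python3 m.py
```

```text
L 294 (460.596435546875, 319.27557373046875) (41.2288932800293, 119.65876770019531) 69.23479461669922 0.040627082952610305 [0.46005617 0.31893596 0.04059345]
R 390 (412.14593505859375, -312.5959777832031) (52.42426300048828, 120.11320495605469) 61.72666549682617 0.040191965192662216 [ 0.41190152 -0.31234389  0.04008141]
knob 211 [ 0.53383343 -0.10076621  0.26181812] [ 0.33499953 -0.12993068  0.21216413] [ 0.5676961  -0.02646168  1.80891568]
bed 879 ((578.82421875, -12.078887939453125), (275.5470886230469, 376.3575744628906), 3.5571134090423584) [ 0.53549025 -0.02314802  0.01792528]
anv 161 ((525.3761596679688, 15.573749542236328), (34.41429901123047, 83.47393798828125), 6.1374688148498535) [0.52479325 0.01519434 0.06449662]
tab 40 ((511.7554931640625, 139.55874633789062), (58.52568817138672, 9.793764114379883), 6.039154529571533) [0.51275222 0.13970591 0.08602998]
head 314 ((579.0958251953125, -98.73890686035156), (135.82516479492188, 59.58588790893555), 6.614801406860352) [ 0.60197568 -0.09406457  0.15785373]
```

View pics/top_press.png

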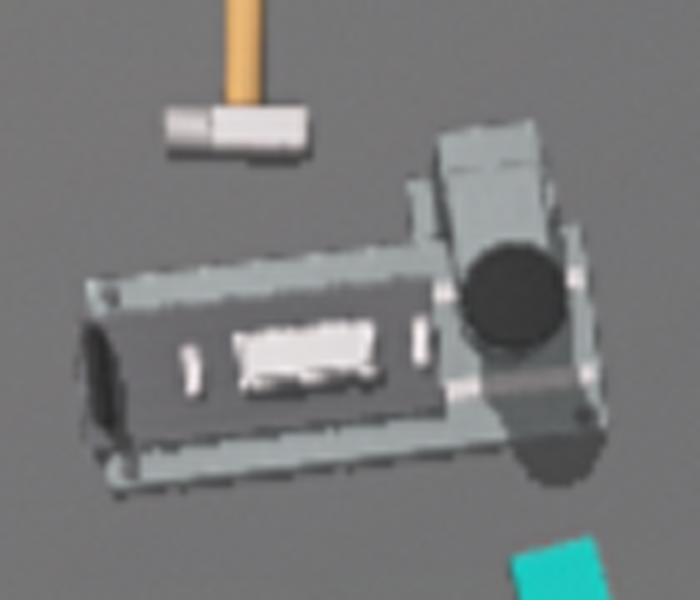

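View pics/side_press.png

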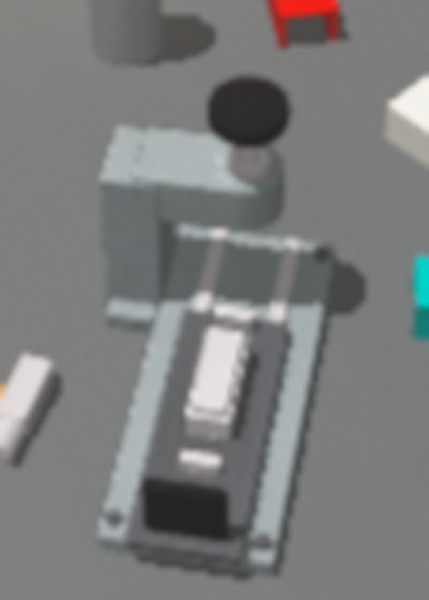

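```bash
python3 - <<'E'
from h import *
z=np.load('pics/top0.npz'); P=pts('top',z['d'])
Q=P[160:200,250:290].reshape(-1,3); k=Q[(Q[:,2]>.212)&(Q[:,2]<.24)]; print('knob',len(k),k.mean(0),cv2.minEnclosingCircle((k[:,:2]*1000).astype(np.float32)))
# side-view
z=np.load('pics/side0.npz'); S=pts('side',z['d'])
for nm,c,lo,hi,r in(('knob',(.532,-.1),.215,.24,.05),('anv',(.525,.0155),.058,.07,.06),('tab',(.512,.14),.08,.095,.05),('wide',(.412,-.3125),.035,.05,.09),('narr',(.46,.319),.035,.05,.09)):
    Q=S.reshape(-1,3);k=Q[(Q[:,2]>lo)&(Q[:,2]<hi)&(np.hypot(Q[:,0]-c[0],Q[:,1]-c[1])<r)]
    print(nm,len(k),k.mean(0),cv2.minAreaRect((k[:,:2]*1000).astype(np.float32)))
s=telemetry.get_state(); print(rot(s['orientation']))
E
```

```text
knob 206 [ 0.5386595  -0.10256972  0.2242672 ] ((538.8272705078125, -102.88456726074219), 29.363847732543945)
knob 232 [ 0.53809518 -0.10201441  0.22337046] ((539.1762084960938, -104.58952331542969), (55.9929084777832, 61.19926452636719), 16.033517837524414)
anv 184 [0.52482221 0.01618036 0.06382583] ((524.640625, 13.527332305908203), (32.44169998168945, 84.961181640625), 6.851286888122559)
tab 72 [0.51047237 0.13814346 0.08617793] ((510.91668701171875, 137.626708984375), (58.28316879272461, 14.893832206726074), 8.81395435333252)
wide 367 [ 0.41131689 -0.31368239  0.04057126] ((410.912109375, -313.6438293457031), (60.592315673828125, 122.04454040527344), 62.873565673828125)
narr 575 [0.45949353 0.31761395 0.03988985] ((460.89874267578125, 316.128173828125), (41.20806884765625, 122.80350494384766), 68.54603576660156)
[[ 3.25734193e-01 -9.45461298e-01 -4.10721831e-04]
 [-9.45460582e-01 -3.25734452e-01  1.16382343e-03]
 [-1.23413627e-03  9.22421365e-06 -9.99999238e-01]]
```

Top and side views agree. The wide channel is the right-hand one, at (0.412, -0.313), measured 52x120 mm with its long axis at -28.3°. The press yaw is about 6.4° and the nest is at about (0.5255, 0.015). First I'll turn the jaws by +132.7° in world yaw.

{"name": "apply_moves", "arguments": {
  "steps": [0,0,0,0,0,-0.13,85,0,0,0,0,0,-0.13,85,0,0,0,0,0,-0.13,85,0,0,0,0,0,-0.13,85,0,0,0,0,0,-0.13,85,0,0,0,0,0,-0.13,85,0,0,0,0,0,-0.13,85,0,0,0,0,0,-0.13,85,0,0,0,0,0,-0.13,85,0,0,0,0,0,-0.13,85,0,0,0,0,0,-0.13,85,0,0,0,0,0,-0.13,85,0,0,0,0,0,-0.13,85,0,0,0,0,0,-0.13,85,0,0,0,0,0,-0.13,85,0,0,0,0,0,-0.13,85,0,0,0,0,0,-0.13,85,0,0,0,0,0,-0.1,85],
  "grip_force": 50
}}

```text
time: 1.9
tool_pos: [0.2017, -0.5853, 0.2224]
orientation: [-0.008, 0.835, 0.55, 0.002]
ft_force: [0.5, -0.5, -0.7]
finger_gap: 0.997
```

```bash
cat >> h.py <<'E'
def go(x,y,z,deg):
    s=telemetry.get_state(); M=rot(s['orientation']); t=np.radians(deg)
    X=np.array([np.cos(t),np.sin(t),0]); Z=np.array([0,0,-1.]); T=np.stack([X,np.cross(Z,X),Z],1)
    rv=R.from_matrix(M.T@T).as_rotvec(); d=M.T@(np.array([x,y,z])-s['tool_pos'])*1000
    print('t',round(s['time'],2),'tcp',s['tool_pos'].round(4),'yaw',np.degrees(np.arctan2(M[1,0],M[0,0])).round(2),'tilt',np.degrees(np.arccos(-M[2,2])).round(2),'F',s['ft_force'].round(1),'gap',round(s['finger_gap']*85.4,1),'q1,6',s['q'][[0,5]].round(2))
    print('need mm',d.round(1),'rv',rv.round(4),'| world x in tool',M.T[:,0].round(4),'y',M.T[:,1].round(4))
E
python3 -c "
from h import *
go(.4118,-.3128,.15,61.7)"
```

```text
t 1.9 tcp [ 0.2017 -0.5853  0.2224] yaw 66.8 tilt 0.97 F [ 0.5 -0.5 -0.7] gap 85.1 q1,6 [-1.24 -2.41]
need mm [332.3  86.6  75.6] rv [-0.012  -0.0121  0.0891] | world x in tool [ 0.3939  0.9191 -0.0055] y [ 0.9191 -0.3938  0.0161]
```

{"name": "apply_moves", "arguments": {
  "steps": [0,0,0,-0.012,-0.012,0.089,85,33,11,5,0,0,0,85,33,11,5,0,0,0,85,33,11,5,0,0,0,85,33,11,5,0,0,0,85,33,11,5,0,0,0,85,33,11,5,0,0,0,85,33,11,5,0,0,0,85,33,11,5,0,0,0,85,33,11,5,0,0,0,85,20,7,5,0,0,0,85,0,0,0,0,0,0,85]
}}

```text
time: 3.1
tool_pos: [0.4514, -0.3462, 0.1666]
orientation: [-0.002, 0.859, 0.512, -0.001]
ft_force: [-0.6, -0.7, -0.4]
finger_gap: 0.995
```

```bash
python3 -c "
from h import *
go(.4118,-.3128,.1,61.7)"
```

```text
t 3.1 tcp [ 0.4514 -0.3462  0.1666] yaw 61.61 tilt 0.28 F [-0.6 -0.7 -0.4] gap 85.0 q1,6 [-0.66 -1.73]
need mm [ 10.5 -50.4  66.8] rv [-0.0047 -0.0013 -0.0016] | world x in tool [ 0.4755  0.8797 -0.0035] y [ 0.8797 -0.4755  0.0033]
```

{"name": "apply_moves", "arguments": {
  "steps": [3,-16,20,-0.0047,-0.0013,-0.0016,85,3,-16,20,0,0,0,85,3,-16,20,0,0,0,85,1,-2,6,0,0,0,85,0,0,0,0,0,0,85]
}}

```text
time: 3.6
tool_pos: [0.4103, -0.3146, 0.0992]
orientation: [0.001, 0.858, 0.514, -0.0]
ft_force: [0.9, -0.8, -0.1]
finger_gap: 1.0
```

```bash
python3 -c "
from h import *
go(.4116,-.3130,.005,61.7)
p,d=cap('top','t1');cap('side','s1')
p=cv2.imread('pics/t1.png')[150:300,230:430];cv2.imwrite('pics/t1c.png',cv2.resize(p,(800,600)))
p=cv2.imread('pics/s1.png')[80:260,220:460];cv2.imwrite('pics/s1c.png',cv2.resize(p,(800,600)))
"
```

```text
t 3.6 tcp [ 0.4103 -0.3146  0.0992] yaw 61.8 tilt 0.1 F [ 0.9 -0.8 -0.1] gap 85.4 q1,6 [-0.66 -1.73]
need mm [ 2.1  0.3 94.2] rv [0.0011 0.0014 0.0018] | world x in tool [4.725e-01 8.813e-01 4.000e-04] y [ 0.8813 -0.4725 -0.0017]
```

View pics/s1c.png

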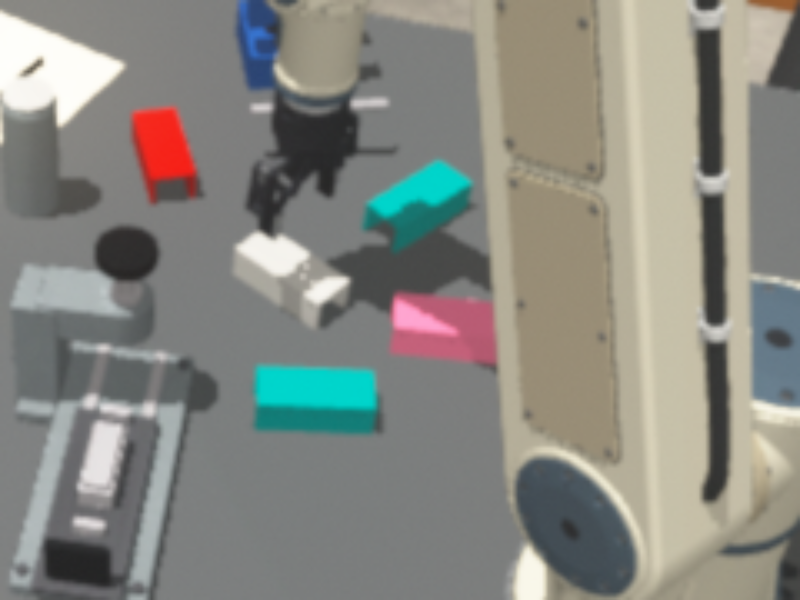

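The gripper straddles the wide channel (centre about 290,280 in the crop), with the jaws across its width. I'll descend now.

{"name": "apply_moves", "arguments": {
  "steps": [2,0,20,0,0,0,85,0,0,20,0,0,0,85,0,0,20,0,0,0,85,0,0,15,0,0,0,85,0,0,10,0,0,0,85,0,0,6,0,0,0,85,0,0,0,0,0,0,85]
}}

```text
time: 4.4
tool_pos: [0.422, -0.3227, 0.0132]
orientation: [0.01, 0.858, 0.513, 0.003]
ft_force: [0.3, -0.9, 1.5]
finger_gap: 0.994
```

```bash
python3 -c "
from h import *
go(.4116,-.3130,.005,61.7)"
```

```text
t 4.4 tcp [ 0.422  -0.3227  0.0132] yaw 61.73 tilt 1.18 F [ 0.3 -0.9  1.5] gap 84.9 q1,6 [-0.65 -1.73]
need mm [  3.7 -13.9   7.9] rv [0.0201 0.0047 0.0006] | world x in tool [0.4736 0.8806 0.0155] y [ 0.8807 -0.4734 -0.0136]
```

{"name": "apply_moves", "arguments": {
  "steps": [0,-2,0,0.02,0.005,0,85,1,-4,2,0,0,0,85,1,-4,2,0,0,0,85,1,-4,2,0,0,0,85,0,0,0,0,0,0,85]
}}

```text
time: 4.9
tool_pos: [0.4113, -0.3137, 0.0089]
orientation: [0.001, 0.858, 0.513, 0.001]
ft_force: [0.2, 0.7, -0.3]
finger_gap: 0.993
```

```bash
python3 -c "
from h import *
go(.4116,-.3130,.005,61.7)"
```

```text
t 4.9 tcp [ 0.4113 -0.3137  0.0089] yaw 61.73 tilt 0.09 F [ 0.2  0.7 -0.3] gap 84.8 q1,6 [-0.65 -1.73]
need mm [ 0.7 -0.1  3.9] rv [ 0.0015 -0.0003  0.0006] | world x in tool [0.4736 0.8808 0.0014] y [ 8.808e-01 -4.736e-01 -5.000e-04]
```

{"name": "apply_moves", "arguments": {
  "steps": [0,0,3,0.001,0,0,85,0,0,0,0,0,0,60,0,0,0,0,0,0,40,0,0,0,0,0,0,40,0,0,0,0,0,0,40,0,0,0,0,0,0,40,0,0,0,0,0,0,40,0,0,0,0,0,0,40],
  "grip_force": 50
}}

```text
time: 5.7
tool_pos: [0.4115, -0.3137, 0.006]
orientation: [0.0, 0.858, 0.513, 0.0]
ft_force: [-0.1, 0.1, 0.4]
finger_gap: 0.599
```

```bash
python3 -c "
from h import *
go(.4116,-.3130,.2,61.7)"
```

```text
t 5.7 tcp [ 0.4115 -0.3137  0.006 ] yaw 61.75 tilt 0.04 F [-0.1  0.1  0.4] gap 51.2 q1,6 [-0.65 -1.73]
need mm [ 7.00e-01 -1.00e-01 -1.94e+02] rv [ 0.0007 -0.0002  0.0008] | world x in tool [4.734e-01 8.809e-01 7.000e-04] y [ 8.809e-01 -4.734e-01 -2.000e-04]
```

{"name": "apply_moves", "arguments": {
  "steps": [0,0,-10,0,0,0,40,0,0,-20,0,0,0,40,0,0,-20,0,0,0,40,0,0,-20,0,0,0,40,0,0,-20,0,0,0,40,0,0,-20,0,0,0,40,0,0,-20,0,0,0,40,0,0,-20,0,0,0,40,0,0,-20,0,0,0,40,0,0,-10,0,0,0,40,0,0,0,0,0,0,40]
}}

```text
time: 6.8
tool_pos: [0.4097, -0.3123, 0.1972]
orientation: [-0.0, 0.858, 0.513, 0.0]
ft_force: [0.2, -0.2, -2.9]
finger_gap: 0.6
```

```bash
python3 -c "
from h import *
go(.38,.0,.2,6.4)"
```

```text
t 6.8 tcp [ 0.4097 -0.3123  0.1972] yaw 61.74 tilt 0.05 F [ 0.2 -0.2 -2.9] gap 51.3 q1,6 [-0.65 -1.73]
need mm [ 261.  -174.    -2.6] rv [-9.000e-04 -1.000e-04  9.659e-01] | world x in tool [ 4.735e-01  8.808e-01 -4.000e-04] y [ 8.808e-01 -4.735e-01  7.000e-04]
```

{"name": "apply_moves", "arguments": {
  "steps": [0,0,0,0,0,0.1,40,0,0,0,0,0,0.1,40,0,0,0,0,0,0.1,40,0,0,0,0,0,0.1,40,0,0,0,0,0,0.1,40,0,0,0,0,0,0.1,40,0,0,0,0,0,0.1,40,0,0,0,0,0,0.1,40,0,0,0,0,0,0.1,40,0,0,0,0,0,0.06,40,0,0,0,0,0,0,40]
}}

```text
time: 7.9
tool_pos: [0.4039, -0.3079, 0.1864]
orientation: [-0.006, 0.999, 0.039, -0.006]
ft_force: [-0.3, 0.3, -2.0]
finger_gap: 0.603
```

```bash
python3 -c "
from h import *
go(.38,.0,.2,6.4)"
```

```text
t 7.9 tcp [ 0.4039 -0.3079  0.1864] yaw 4.47 tilt 0.97 F [-0.3  0.3 -2. ] gap 51.5 q1,6 [-0.65 -0.73]
need mm [   0.  -308.9  -10. ] rv [-0.0118  0.0122 -0.0338] | world x in tool [ 0.9969  0.0778 -0.0133] y [ 0.0779 -0.9969  0.0106]
```

{"name": "apply_moves", "arguments": {
  "steps": [0,0,0,-0.012,0.012,-0.034,40,-2,-15,-2,0,0,0,40,-3,-25,-3,0,0,0,40,-3,-25,-3,0,0,0,40,-3,-25,-3,0,0,0,40,-3,-25,-3,0,0,0,40,-3,-25,-3,0,0,0,40,-3,-25,-3,0,0,0,40,-3,-25,-3,0,0,0,40,-3,-25,-3,0,0,0,40,-3,-25,-3,0,0,0,40,-3,-25,-3,0,0,0,40,-3,-20,-3,0,0,0,40,-3,-15,-3,0,0,0,40,0,0,0,0,0,0,40]
}}

```text
time: 9.4
tool_pos: [0.3154, 0.0053, 0.2212]
orientation: [-0.005, 0.998, 0.062, -0.007]
ft_force: [0.5, -1.4, -2.5]
finger_gap: 0.603
```

```bash
python3 -c "
from h import *
go(.525,.015,.16,6.4)"
```

```text
t 9.4 tcp [0.3154 0.0053 0.2212] yaw 7.09 tilt 0.94 F [ 0.5 -1.4 -2.5] gap 51.5 q1,6 [ 0.   -0.13]
need mm [210.   16.9  58.4] rv [-0.0101  0.013   0.0119] | world x in tool [ 0.9923  0.1233 -0.0141] y [ 0.1234 -0.9923  0.0085]
```

{"name": "apply_moves", "arguments": {
  "steps": [0,0,0,-0.01,0.013,0.012,40,18,1,3,0,0,0,40,22,2,4,0,0,0,40,22,2,4,0,0,0,40,22,2,4,0,0,0,40,22,2,4,0,0,0,40,22,2,4,0,0,0,40,22,1,4,0,0,0,40,22,1,4,0,0,0,40,20,1,4,0,0,0,40,10,1,4,0,0,0,40,0,0,0,0,0,0,40]
}}

```text
time: 10.6
tool_pos: [0.5222, 0.0049, 0.1759]
orientation: [0.003, 0.999, 0.051, -0.0]
ft_force: [0.5, -0.5, -1.6]
finger_gap: 0.603
```

```bash
cat > see.py <<'E'
import sys
from h import *
go(.5255,.015,.10,6.4)
t=sys.argv[1]
cap('top','t'+t);cap('side','s'+t)
p=cv2.imread(f'pics/t{t}.png')[140:230,190:310];cv2.imwrite(f'pics/t{t}c.png',cv2.resize(p,(800,600),interpolation=cv2.INTER_CUBIC))
p=cv2.imread(f'pics/s{t}.png')[120:270,170:370];cv2.imwrite(f'pics/s{t}c.png',cv2.resize(p,(800,600),interpolation=cv2.INTER_CUBIC))
E
python3 see.py 2
```

```text
t 10.6 tcp [0.5222 0.0049 0.1759] yaw 5.86 tilt 0.38 F [ 0.5 -0.5 -1.6] gap 51.5 q1,6 [ 0.01 -0.09]
need mm [  4.3 -10.2  75.8] rv [ 0.0067  0.0008 -0.0094] | world x in tool [ 9.948e-01  1.021e-01 -1.000e-04] y [ 0.1021 -0.9947 -0.0067]
```

View pics/s2c.png

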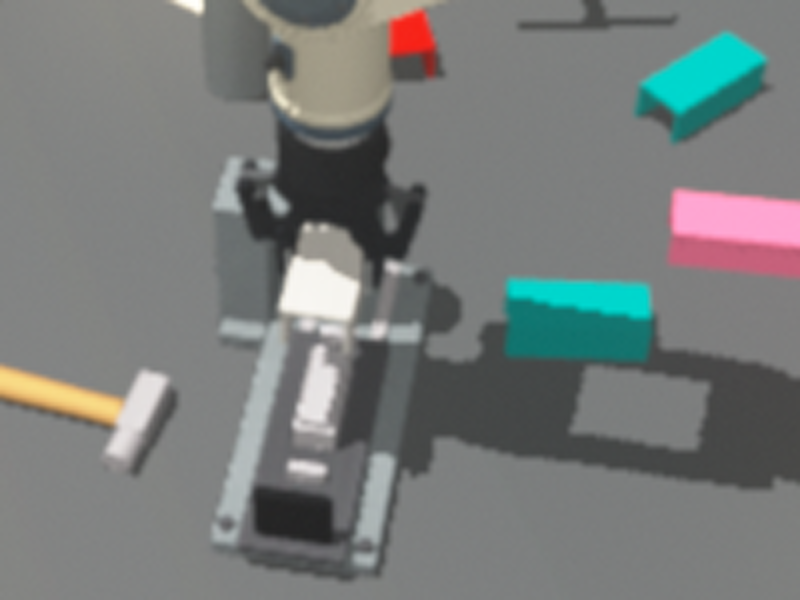

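View pics/t2c.png

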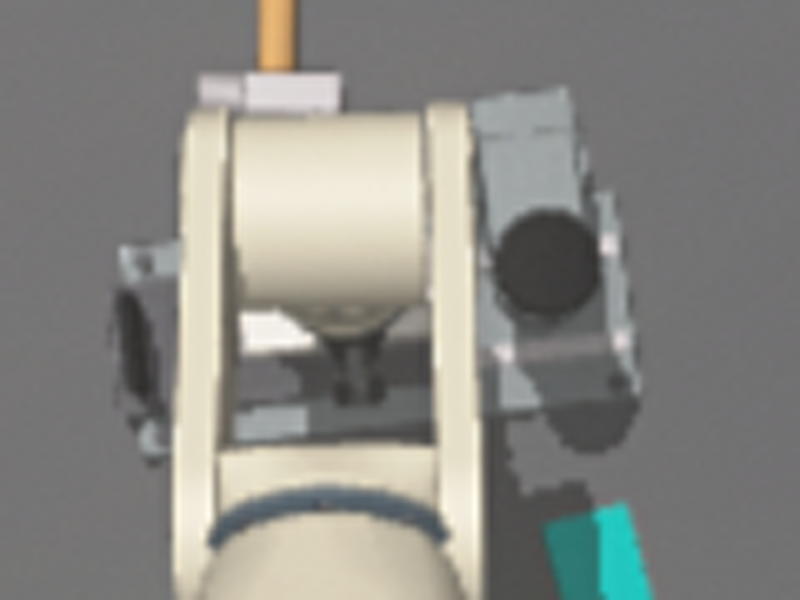

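The channel is held level above the slide, with its long axis along the anvil. It sits about 10 mm too far towards the press, and I'll correct that on the way down.

{"name": "apply_moves", "arguments": {
  "steps": [2,-5,5,0.007,0,-0.009,40,2,-5,10,0,0,0,40,0,0,15,0,0,0,40,0,0,15,0,0,0,40,0,0,12,0,0,0,40,0,0,8,0,0,0,40,0,0,0,0,0,0,40]
}}

```text
time: 11.4
tool_pos: [0.5204, 0.0176, 0.1077]
orientation: [-0.001, 0.998, 0.056, -0.001]
ft_force: [0.2, 0.0, -2.1]
finger_gap: 0.602
```

```bash
python3 see.py 3
```

```text
t 11.4 tcp [0.5204 0.0176 0.1077] yaw 6.45 tilt 0.12 F [ 0.2  0.  -2.1] gap 51.4 q1,6 [ 0.03 -0.08]
need mm [4.8 3.1 7.7] rv [-0.0016  0.0013  0.0009] | world x in tool [ 0.9937  0.1124 -0.0015] y [ 0.1124 -0.9937  0.0014]
```

View pics/s3c.png

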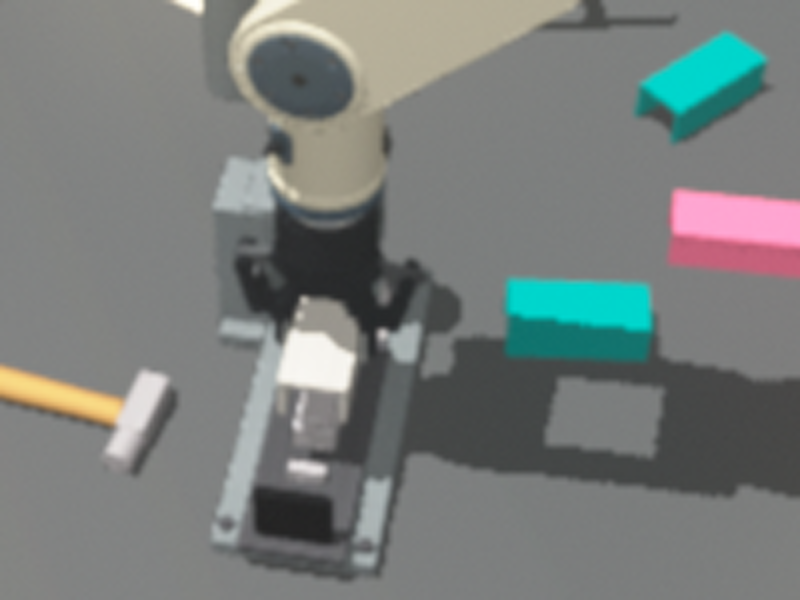

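{"name": "apply_moves", "arguments": {
  "steps": [3,1.5,2,-0.0016,0.0013,0,40,2,1.5,4,0,0,0,40,0,0,6,0,0,0,40,0,0,0,0,0,0,40]
}}

```text
time: 11.9
tool_pos: [0.5287, 0.0148, 0.0976]
orientation: [0.0, 0.998, 0.056, 0.003]
ft_force: [0.9, -0.4, -2.8]
finger_gap: 0.6
```

```bash
python3 see.py 4; python3 - <<'E'
from h import *
s=telemetry.get_state(); zt=s['tool_pos'][2]+.034; print('channel top exp',zt)
z=np.load('pics/s4.npz'); S=pts('side',z['d']).reshape(-1,3); c=z['p'].reshape(-1,3).astype(int)
m=(abs(S[:,2]-zt)<.004)&(abs(S[:,0]-.525)<.05)&(S[:,1]>0)&(S[:,1]<.1)&(c.min(1)>100)
k=S[m]; t=np.radians(6.4); ax=np.array([.5255,.0152]); X=np.array([np.cos(t),np.sin(t)]);Y=np.array([-X[1],X[0]])
a=(k[:,:2]-ax)@X; b=(k[:,:2]-ax)@Y
print(len(k),'x range',np.percentile(a,[2,50,98])*1e3,'y end',np.percentile(b,[90,98,100])*1e3)
z=np.load('pics/side0.npz'); S=pts('side',z['d']).reshape(-1,3)
for lo,hi in((.0605,.07),(.05,.056)):
  m=(S[:,2]>lo)&(S[:,2]<hi)&(abs(S[:,0]-.525)<.05)&(abs(S[:,1]-.015)<.05); k=S[m]; a=(k[:,:2]-ax)@X; b=(k[:,:2]-ax)@Y
  print('anvil',len(k),np.percentile(a,[2,50,98])*1e3,np.percentile(b,[2,98])*1e3)
E
```

```text
t 11.9 tcp [0.5287 0.0148 0.0976] yaw 6.43 tilt 0.32 F [ 0.9 -0.4 -2.8] gap 51.3 q1,6 [ 0.03 -0.09]
need mm [-3.2 -0.6 -2.4] rv [ 0.0007 -0.0055  0.0006] | world x in tool [0.9937 0.1121 0.0055] y [ 1.121e-01 -9.937e-01 -1.000e-04]
channel top exp 0.13215705463385305
306 x range [-20.72258005   5.16191054  29.14739306] y end [54.06731388 58.4106722  62.57732723]
anvil 153 [-12.6564034   -0.20893414  12.53705981] [-38.70342947  36.51116724]
anvil 31 [-17.31830466  -7.51859854  17.07429412] [-38.272586    42.29477581]
```

View pics/s4c.png

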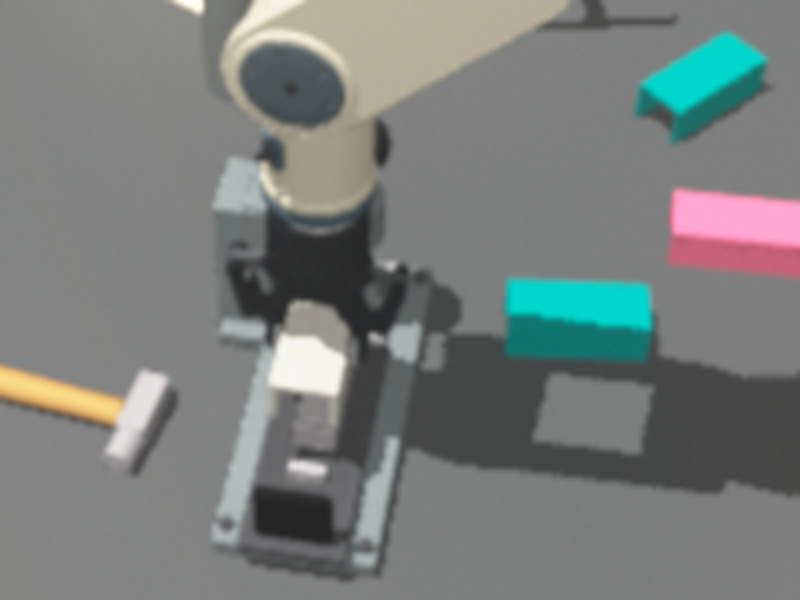

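Anvil measures symmetric about the assumed nest (±12.6 mm). The channel is 3–4 mm too far in +x, so I'll correct that and descend in small steps.

{"name": "apply_moves", "arguments": {
  "steps": [-2,0,2,0.0005,-0.005,0,40,-1,0,4,0,0,0,40,0,0,5,0,0,0,40,0,0,5,0,0,0,40,0,0,3,0,0,0,40,0,0,0,0,0,0,40]
}}

```text
time: 12.6
tool_pos: [0.5256, 0.0145, 0.0775]
orientation: [0.0, 0.998, 0.056, 0.0]
ft_force: [-0.2, -0.3, -1.7]
finger_gap: 0.602
```

```bash
python3 -c "
from h import *
go(.525,.0152,.07,6.4)"
```

```text
t 12.6 tcp [0.5256 0.0145 0.0775] yaw 6.44 tilt 0.03 F [-0.2 -0.3 -1.7] gap 51.4 q1,6 [ 0.02 -0.09]
need mm [-0.5 -0.8  7.5] rv [ 0.0001 -0.0006  0.0007] | world x in tool [9.937e-01 1.122e-01 6.000e-04] y [ 1.122e-01 -9.937e-01 -1.000e-04]
```

{"name": "apply_moves", "arguments": {
  "steps": [-0.5,-0.5,3,0,-0.0006,0,40,0,0,4,0,0,0,40,0,0,4,0,0,0,40,0,0,4,0,0,0,40,0,0,0,0,0,0,40]
}}

```text
time: 13.1
tool_pos: [0.5251, 0.015, 0.0612]
orientation: [0.0, 0.998, 0.056, -0.0]
ft_force: [0.4, -0.4, -2.0]
finger_gap: 0.599
```

```bash
python3 -c "
from h import *
go(.525,.0152,.038,6.4)"
```

```text
t 13.1 tcp [0.5251 0.015  0.0612] yaw 6.45 tilt 0.01 F [ 0.4 -0.4 -2. ] gap 51.2 q1,6 [ 0.03 -0.09]
need mm [-0.1 -0.2 23.2] rv [0.0002 0.0001 0.0008] | world x in tool [ 0.9937  0.1123 -0.    ] y [ 1.123e-01 -9.937e-01 -2.000e-04]
```

{"name": "apply_moves", "arguments": {
  "steps": [0,0,4,0,0,0,40,0,0,4,0,0,0,40,0,0,4,0,0,0,40,0,0,4,0,0,0,40,0,0,3,0,0,0,40,0,0,1,0,0,0,40,0,0,0,0,0,0,40]
}}

```text
time: 13.8
tool_pos: [0.5251, 0.015, 0.0392]
orientation: [0.0, 0.998, 0.056, -0.0]
ft_force: [0.1, 0.4, -2.5]
finger_gap: 0.601
```

```bash
python3 -c "
from h import *
go(.525,.0152,.038,6.4)"
```

```text
t 13.8 tcp [0.5251 0.015  0.0392] yaw 6.44 tilt 0.01 F [ 0.1  0.4 -2.5] gap 51.3 q1,6 [ 0.03 -0.09]
need mm [-0.1 -0.2  1.2] rv [0.0002 0.0002 0.0007] | world x in tool [ 9.937e-01  1.122e-01 -2.000e-04] y [ 1.122e-01 -9.937e-01 -2.000e-04]
```

{"name": "apply_moves", "arguments": {
  "steps": [0,0,1,0,0,0,40,0,0,0.5,0,0,0,40,0,0,0,0,0,0,55,0,0,0,0,0,0,65,0,0,0,0,0,0,72,0,0,0,0,0,0,72,0,0,0,0,0,0,72]
}}

```text
time: 14.5
tool_pos: [0.5263, 0.0151, 0.0388]
orientation: [0.0, 0.998, 0.056, 0.001]
ft_force: [-0.7, 0.0, -0.1]
finger_gap: 0.846
```

{"name": "apply_moves", "arguments": {
  "steps": [0,0,-5,0,0,0,72,0,0,-8,0,0,0,72,0,0,-10,0,0,0,72,0,0,-10,0,0,0,72,0,0,-15,0,0,0,72,0,0,-20,0,0,0,72,0,0,-20,0,0,0,72,0,0,-20,0,0,0,72,0,0,-20,0,0,0,72,0,0,0,0,0,0,72]
}}

```text
time: 15.5
tool_pos: [0.5266, 0.015, 0.1791]
orientation: [0.0, 0.998, 0.056, 0.003]
ft_force: [0.0, -0.4, 0.7]
finger_gap: 0.837
```

```bash
python3 see.py 5; python3 - <<'E'
from h import *
for n,f in(('side','s5'),('top','t5')):
  z=np.load(f'pics/{f}.npz'); S=pts(n,z['d']).reshape(-1,3);c=z['p'].reshape(-1,3).astype(int)
  m=(abs(S[:,2]-.072)<.005)&(abs(S[:,0]-.525)<.05)&(abs(S[:,1]-.015)<.08)&(c.min(1)>70)
  k=S[m]; print(n,len(k),np.median(k[:,2]),cv2.minAreaRect((k[:,:2]*1000).astype(np.float32)) if len(k)>5 else 0)
E
```

```text
t 15.5 tcp [0.5266 0.015  0.1791] yaw 6.44 tilt 0.38 F [ 0.  -0.4  0.7] gap 71.5 q1,6 [ 0.03 -0.09]
need mm [-1.6 -0.1 79. ] rv [ 0.0007 -0.0066  0.0007] | world x in tool [0.9937 0.1122 0.0066] y [ 0.1122 -0.9937  0.    ]
side 480 0.07193760461762932 ((526.6734008789062, 13.577312469482422), (52.8441047668457, 125.67586517333984), 7.260600566864014)
top 91 0.07261166826735743 ((519.7156982421875, 20.402206420898438), (48.983062744140625, 112.40055084228516), 15.233116149902344)
```

View pics/s5c.png

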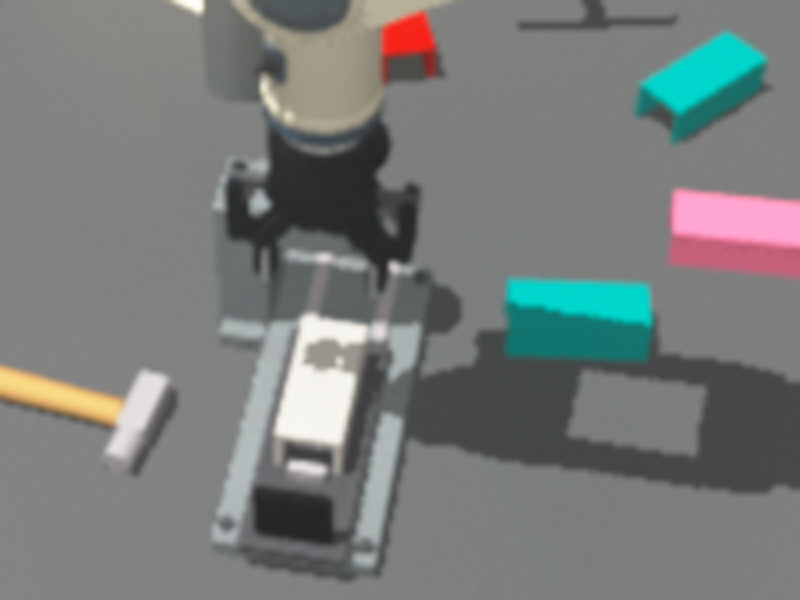

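The channel is seated: web top measured at 72 mm, yaw about 7°, both legs down, and the stop is visible at the open end. Next I'll shut the gripper and go round to the outside of the tab.

{"name": "apply_moves", "arguments": {
  "steps": [0,-10,0,0,-0.006,0,40,-2,-20,0,0,0,0,0,-2,-20,0,0,0,0,0,-1,-20,0,0,0,0,0,0,-20,0,0,0,0,0,0,-20,0,0,0,0,0,0,-20,0,0,0,0,0,0,-20,0,0,0,0,0,0,-15,0,0,0,0,0,0,0,0,0,0,0,0]
}}

```text
time: 16.6
tool_pos: [0.4928, 0.1881, 0.1665]
orientation: [0.002, 0.998, 0.055, -0.012]
ft_force: [0.3, -0.3, -0.5]
finger_gap: -0.001
```

```bash
python3 -c "
from h import *
go(.507,.187,.055,6.4)"
```

```text
t 16.6 tcp [0.4928 0.1881 0.1665] yaw 6.32 tilt 1.34 F [ 0.3 -0.3 -0.5] gap -0.1 q1,6 [0.36 0.25]
need mm [ 16.6   2.5 111.1] rv [ 0.0018  0.0233 -0.0013] | world x in tool [ 0.9936  0.1102 -0.023 ] y [ 0.1101 -0.9939 -0.0044]
```

{"name": "apply_moves", "arguments": {
  "steps": [5,0,0,0.002,0.023,-0.001,0,4,1,8,0,0,0,0,4,1,15,0,0,0,0,0,0,20,0,0,0,0,0,0,20,0,0,0,0,0,0,20,0,0,0,0,0,0,15,0,0,0,0,0,0,8,0,0,0,0,0,0,0,0,0,0,0]
}}

```text
time: 17.5
tool_pos: [0.5069, 0.1818, 0.0514]
orientation: [0.001, 0.999, 0.054, -0.001]
ft_force: [-0.0, 0.5, -0.2]
finger_gap: -0.003
```

```bash
python3 -c "
from h import *
go(.5099,.165,.055,6.4)
cap('side','s6')
p=cv2.imread('pics/s6.png')[120:290,150:376];cv2.imwrite('pics/s6c.png',cv2.resize(p,(800,600),interpolation=cv2.INTER_CUBIC))"
```

```text
t 17.5 tcp [0.5069 0.1818 0.0514] yaw 6.14 tilt 0.13 F [-0.   0.5 -0.2] gap -0.2 q1,6 [0.34 0.24]
need mm [ 1.2 17.  -3.6] rv [ 0.002   0.0012 -0.0045] | world x in tool [ 0.9943  0.107  -0.001 ] y [ 0.107  -0.9943 -0.0021]
```

View pics/s6c.png

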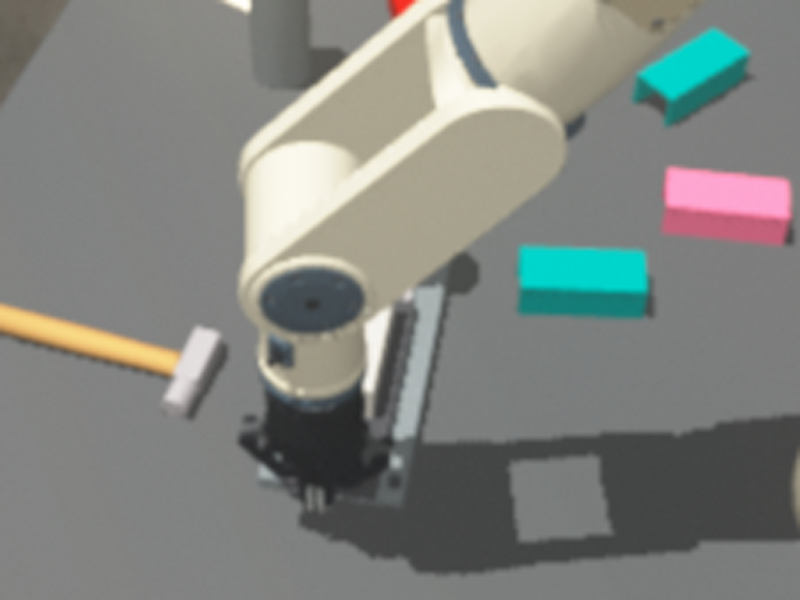

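The fingers are shut and standing outside the plate, clear of everything. I'll push in modest steps.

{"name": "apply_moves", "arguments": {
  "steps": [0.5,5,-1,0.002,0.001,-0.004,0,0,8,-1,0,0,0,0,0,8,0,0,0,0,0,0,8,0,0,0,0,0,0,8,0,0,0,0,0,0,8,0,0,0,0,0,0,8,0,0,0,0,0,0,0,0,0,0,0,0]
}}

```text
time: 18.35
tool_pos: [0.516, 0.1249, 0.057]
orientation: [-0.001, 0.998, 0.055, 0.003]
ft_force: [-0.3, 0.1, 0.4]
finger_gap: -0.002
```

```bash
python3 -c "
from h import *
go(.5231,.0375,.055,6.4)"
```

```text
t 18.35 tcp [0.516  0.1249 0.057 ] yaw 6.35 tilt 0.33 F [-0.3  0.1  0.4] gap -0.1 q1,6 [0.23 0.12]
need mm [-2.6 87.6  1.8] rv [-0.0019 -0.0055 -0.0009] | world x in tool [0.9939 0.1105 0.0053] y [ 0.1105 -0.9939  0.0025]
```

{"name": "apply_moves", "arguments": {
  "steps": [-1,8,0,-0.002,-0.005,0,0,-1,9,0.5,0,0,0,0,-0.5,9,0.5,0,0,0,0,0,9,0,0,0,0,0,0,9,0,0,0,0,0,0,9,0,0,0,0,0,0,8,0,0,0,0,0]
}}

```text
time: 19.05
tool_pos: [0.5223, 0.0601, 0.0566]
orientation: [-0.0, 0.998, 0.056, 0.002]
ft_force: [1.0, 2.4, 0.3]
finger_gap: 0.001
```

```bash
python3 -c "
from h import *
go(.5231,.0375,.055,6.4)
cap('side','s7')
p=cv2.imread('pics/s7.png')[120:290,150:376];cv2.imwrite('pics/s7c.png',cv2.resize(p,(800,600),interpolation=cv2.INTER_CUBIC))"
```

```text
t 19.05 tcp [0.5223 0.0601 0.0566] yaw 6.39 tilt 0.21 F [1.  2.4 0.3] gap 0.1 q1,6 [ 0.11 -0.  ]
need mm [-1.7 22.5  1.6] rv [-0.0006 -0.0036 -0.0002] | world x in tool [0.9938 0.1113 0.0036] y [ 0.1113 -0.9938  0.001 ]
```

View pics/s7c.png

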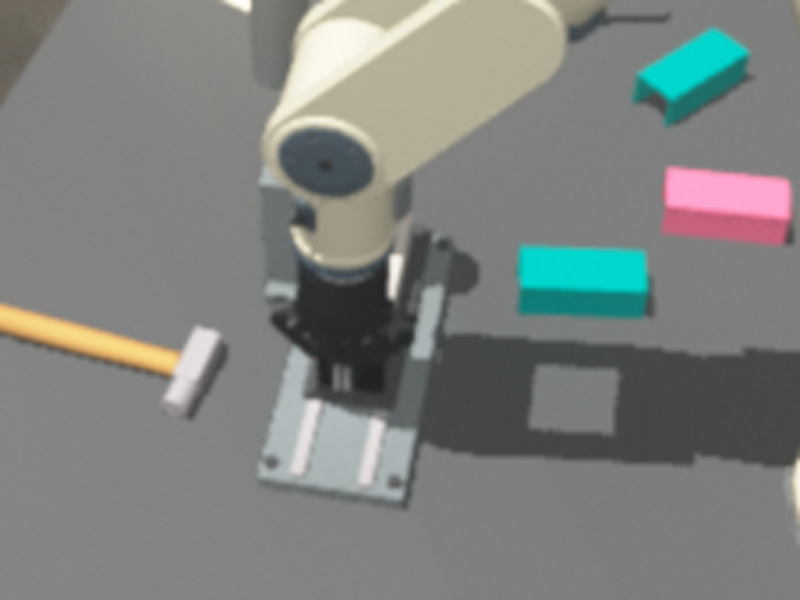

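The slide is travelling with the fingers (rails exposed behind it, about 2.4 N). Now the last part, slower.

{"name": "apply_moves", "arguments": {
  "steps": [-1,5,0.5,0,-0.003,0,0,-0.5,5,0,0,0,0,0,0,4,0,0,0,0,0,0,3,0,0,0,0,0,0,2,0,0,0,0,0]
}}

```text
time: 19.6
tool_pos: [0.523, 0.0383, 0.0561]
orientation: [-0.0, 0.998, 0.055, 0.0]
ft_force: [0.4, 2.5, 1.2]
finger_gap: 0.002
```

{"name": "apply_moves", "arguments": {
  "steps": [0,2,0,0,0,0,0,0,2,0,0,0,0,0]
}}

```text
time: 19.8
tool_pos: [0.5232, 0.0362, 0.0561]
orientation: [-0.002, 0.999, 0.054, -0.0]
ft_force: [-1.9, 29.0, 3.3]
finger_gap: 0.002
```

```bash
python3 -c "
from h import *
go(.5231,.0375,.055,6.4)"
```

```text
t 19.8 tcp [0.5232 0.0362 0.0561] yaw 6.24 tilt 0.21 F [-1.9 29.   3.3] gap 0.2 q1,6 [ 0.06 -0.05]
need mm [ 0.1 -1.3  1.1] rv [-0.0036  0.     -0.0028] | world x in tool [ 9.941e-01  1.087e-01 -4.000e-04] y [ 0.1087 -0.9941  0.0036]
```

29 N against the home stop, so the slide is home. Backing off and lifting.

{"name": "apply_moves", "arguments": {
  "steps": [0,-6,0,0,0,0,0,0,-12,0,0,0,0,0,0,-15,0,0,0,0,0,0,-15,-10,0,0,0,0,0,0,-25,0,0,0,0,0,0,-30,0,0,0,0,0,0,-30,0,0,0,0,0,0,-30,0,0,0,0,0,0,-30,0,0,0,0,0,0,-30,0,0,0,0,0,0,-20,0,0,0,0,0,0,0,0,0,0,0]
}}

```text
time: 21.0
tool_pos: [0.5128, 0.0932, 0.267]
orientation: [0.0, 0.998, 0.057, -0.005]
ft_force: [-0.1, 0.7, -0.7]
finger_gap: 0.001
```

```bash
python3 see.py 8; python3 - <<'E'
from h import *
t=np.radians(6.4); A=np.array([.5388,-.1026]); X=np.array([np.cos(t),np.sin(t)]);Y=np.array([-X[1],X[0]])
z=np.load('pics/s8.npz'); S=pts('side',z['d']).reshape(-1,3); L=(S[:,:2]-A)
a=L@X*1e3;b=L@Y*1e3
m=(S[:,2]>.08)&(S[:,2]<.09)&(abs(a)<40)&(b>90)&(b<170); print('tab',m.sum(),a[m].mean(),np.percentile(b[m],[5,50,95]))
m=(abs(S[:,2]-.072)<.004)&(abs(a)<40)&(b>28)&(b<75); print('chan',m.sum(),np.median(S[m,2]),np.percentile(a[m],[2,50,98]),np.percentile(b[m],[2,98]))
z=np.load('pics/t8.npz'); S=pts('top',z['d']).reshape(-1,3); L=(S[:,:2]-A);a=L@X*1e3;b=L@Y*1e3
m=(S[:,2]>.2)&(S[:,2]<.24)&(np.hypot(a,b)<40); print('knob',m.sum(),np.median(S[m,2]),a[m].mean(),b[m].mean())
E
```

```text
t 21.0 tcp [0.5128 0.0932 0.267 ] yaw 6.59 tilt 0.55 F [-0.1  0.7 -0.7] gap 0.0 q1,6 [0.18 0.06]
need mm [  5.2  79.1 166.9] rv [-0.      0.0096  0.0033] | world x in tool [ 0.9933  0.1148 -0.0095] y [ 0.1148 -0.9934 -0.0011]
tab 61 -0.40308128457453934 [116.90293657 123.24342628 128.18862301]
chan 108 0.07233753878673554 [-24.62292888  -1.21575163  26.08810845] [28.54640534 60.59038222]
knob 205 0.22419180791682525 -0.31029829813843407 0.06734490947791641
```

View pics/s8c.png

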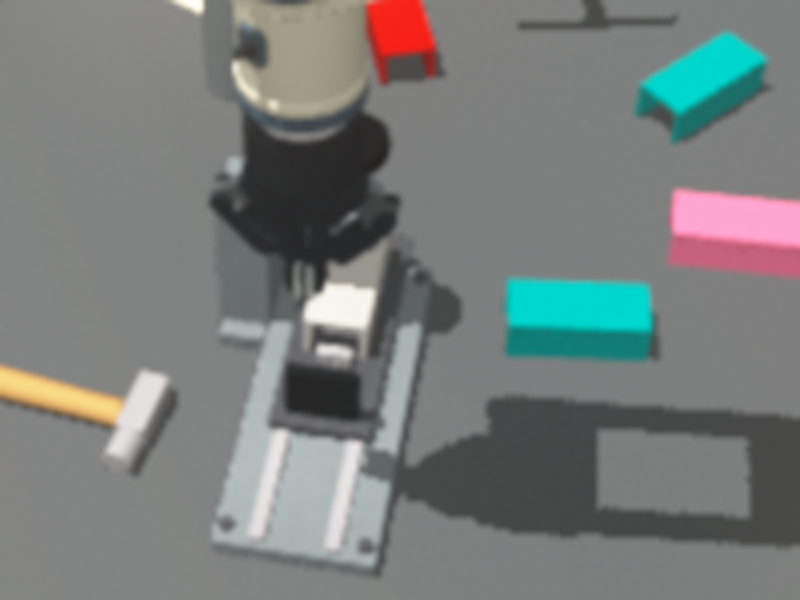

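View pics/t8c.png

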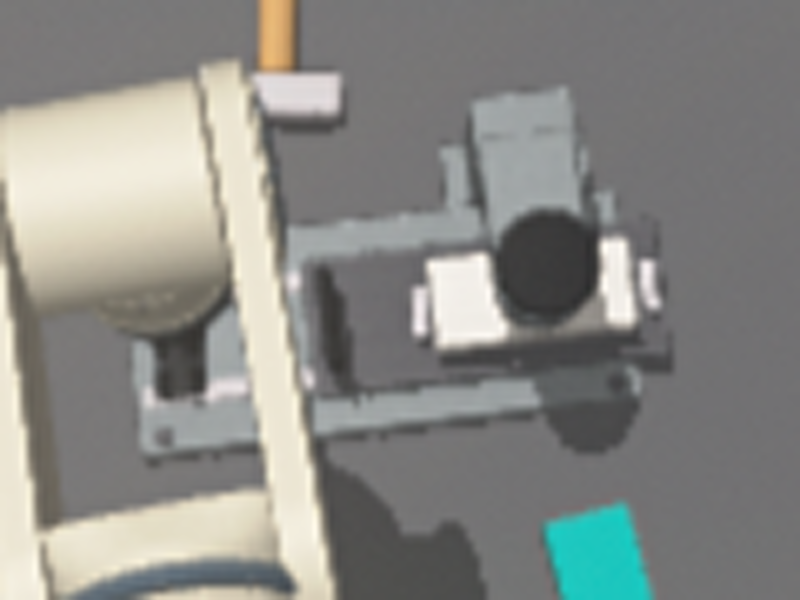

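The slide is home: tab at about 123 mm in the press's axes against a nominal 125, with the channel under the head in both views. The knob is unchanged at 224 mm. Now moving over the knob.

{"name": "apply_moves", "arguments": {
  "steps": [1,5,-8,0,0.01,0.003,0,1,18,-8,0,0,0,0,1,22,-4,0,0,0,0,1,22,0,0,0,0,0,0,22,0,0,0,0,0,0,22,0,0,0,0,0,0,22,0,0,0,0,0,0,22,0,0,0,0,0,0,18,0,0,0,0,0,0,10,0,0,0,0,0,0,0,0,0,0,0,0]
}}

```text
time: 22.2
tool_pos: [0.5305, -0.0967, 0.2737]
orientation: [0.001, 0.998, 0.056, -0.011]
ft_force: [0.4, 0.2, -0.4]
finger_gap: -0.001
```

```bash
python3 -c "
from h import *
go(.5385,-.1026,.235,6.4)"
```

```text
t 22.2 tcp [ 0.5305 -0.0967  0.2737] yaw 6.43 tilt 1.25 F [ 0.4  0.2 -0.4] gap -0.1 q1,6 [-0.18 -0.29]
need mm [ 8.2  6.8 38.6] rv [-0.0002  0.0218  0.0005] | world x in tool [ 0.9935  0.112  -0.0216] y [ 0.112  -0.9937 -0.0023]
```

{"name": "apply_moves", "arguments": {
  "steps": [3,3,2,0,0.022,0,0,3,3,5,0,0,0,0,1,1,8,0,0,0,0,0,0,8,0,0,0,0,0,0,6,0,0,0,0,0,0,3,0,0,0,0,0,0,0,0,0,0,0]
}}

```text
time: 22.9
tool_pos: [0.5378, -0.1003, 0.2371]
orientation: [-0.001, 0.998, 0.057, -0.0]
ft_force: [-0.3, 0.1, -0.4]
finger_gap: 0.006
```

```bash
python3 -c "
from h import *
go(.5385,-.1026,.224,6.4)
cap('side','s9');cap('top','t9')
p=cv2.imread('pics/s9.png')[100:250,170:370];cv2.imwrite('pics/s9c.png',cv2.resize(p,(800,600),interpolation=cv2.INTER_CUBIC))"
```

```text
t 22.9 tcp [ 0.5378 -0.1003  0.2371] yaw 6.55 tilt 0.11 F [-0.3  0.1 -0.4] gap 0.5 q1,6 [-0.19 -0.3 ]
need mm [ 0.5  2.4 13.1] rv [-0.0019  0.0004  0.0026] | world x in tool [ 9.935e-01  1.140e-01 -6.000e-04] y [ 0.114  -0.9935  0.0018]
```

View pics/s9c.png

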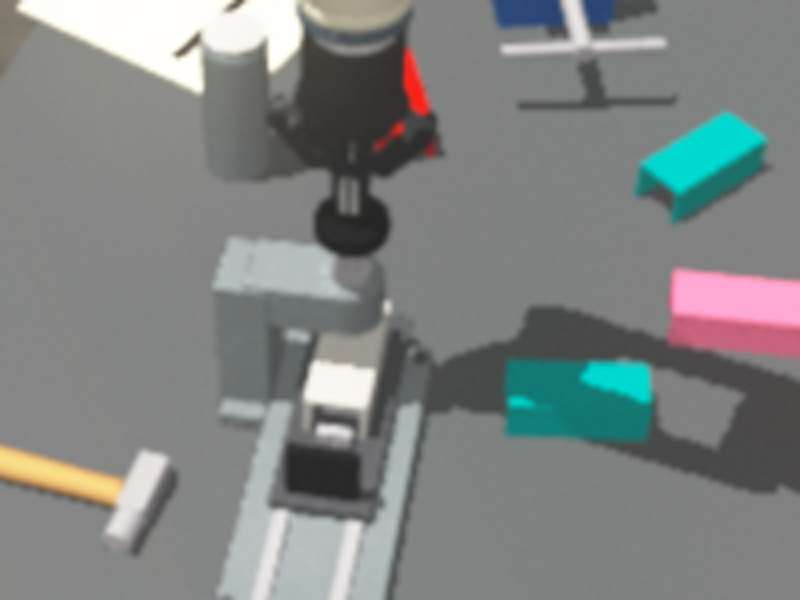

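The shut fingers are centred over the knob (about 350,225 in the crop), and the channel end and tab are seen home. I'll press down and watch the force.

{"name": "apply_moves", "arguments": {
  "steps": [0.5,1,4,-0.002,0,0,0,0,1,4,0,0,0,0,0,0,4,0,0,0,0,0,0,4,0,0,0,0,0,0,4,0,0,0,0,0,0,4,0,0,0,0,0,0,3,0,0,0,0]
}}

```text
time: 23.7
tool_pos: [0.5398, -0.1027, 0.2104]
orientation: [0.001, 0.998, 0.057, 0.002]
ft_force: [-1.3, -0.3, 4.3]
finger_gap: 0.001
```

{"name": "apply_moves", "arguments": {
  "steps": [0,0,3,0,0,0,0,0,0,3,0,0,0,0]
}}

```text
time: 23.9
tool_pos: [0.5398, -0.1028, 0.2043]
orientation: [0.001, 0.998, 0.057, 0.002]
ft_force: [-2.2, -0.2, 6.1]
finger_gap: 0.002
```

```bash
python3 -c "
from h import *
go(.5385,-.1026,.194,6.4)"
```

```text
t 23.9 tcp [ 0.5398 -0.1028  0.2043] yaw 6.53 tilt 0.19 F [-2.2 -0.2  6.1] gap 0.2 q1,6 [-0.19 -0.3 ]
need mm [-1.3 -0.3 10.3] rv [ 0.0013 -0.0031  0.0023] | world x in tool [0.9935 0.1137 0.0033] y [ 1.137e-01 -9.935e-01 -9.000e-04]
```

Now at the first stop (z 0.204, 6 N). Pressing on.

{"name": "apply_moves", "arguments": {
  "steps": [0,0,3,0,0,0,0,0,0,3,0,0,0,0,0,0,3,0,0,0,0]
}}

```text
time: 24.2
tool_pos: [0.5399, -0.1027, 0.1964]
orientation: [0.001, 0.998, 0.057, 0.002]
ft_force: [-4.1, 0.6, 12.7]
finger_gap: -0.002
```

{"name": "apply_moves", "arguments": {
  "steps": [0,0,2,0,0,0,0,0,0,2,0,0,0,0]
}}

```text
time: 24.4
tool_pos: [0.54, -0.1028, 0.1938]
orientation: [0.001, 0.998, 0.057, 0.002]
ft_force: [-6.9, 1.4, 27.8]
finger_gap: -0.002
```

Second stop reached: 30 mm of stroke, with the force jumping to 28 N. Holding for about 1 s.

{"name": "apply_moves", "arguments": {
  "steps": [0,0,1.5,0,0,0,0,0,0,1.5,0,0,0,0]
}}

```text
time: 24.6
tool_pos: [0.5401, -0.1028, 0.1938]
orientation: [0.001, 0.998, 0.057, 0.002]
ft_force: [-7.8, 2.0, 20.9]
finger_gap: -0.002
```

{"name": "apply_moves", "arguments": {
  "steps": [0,0,1.5,0,0,0,0,0,0,1.5,0,0,0,0,0,0,1.5,0,0,0,0,0,0,1.5,0,0,0,0,0,0,1.5,0,0,0,0,0,0,1.5,0,0,0,0,0,0,1.5,0,0,0,0]
}}

```text
time: 25.3
tool_pos: [0.54, -0.1028, 0.1939]
orientation: [0.001, 0.998, 0.057, 0.004]
ft_force: [-7.7, 1.8, 19.1]
finger_gap: 0.001
```

{"name": "apply_moves", "arguments": {
  "steps": [0,0,1.5,0,0,0,0,0,0,1.5,0,0,0,0]
}}

```text
time: 25.5
tool_pos: [0.54, -0.1028, 0.1939]
orientation: [0.001, 0.998, 0.057, 0.005]
ft_force: [-7.7, 1.0, 19.7]
finger_gap: 0.004
```

Held from 24.4 to 25.5 s at z 0.1939 and about 20 N. Releasing gently and retreating upward.

{"name": "apply_moves", "arguments": {
  "steps": [0,0,-3,0,0,0,0,0,0,-5,0,0,0,0,0,0,-5,0,0,0,0,0,0,-6,0,0,0,0,0,0,-8,0,0,0,0,0,0,-10,0,0,0,0,0,0,-15,0,0,0,0,0,0,-20,0,0,0,0,0,0,-20,0,0,0,0,0,0,-15,0,0,0,0,0,0,0,0,0,0,0]
}}

```text
time: 26.6
tool_pos: [0.5387, -0.1026, 0.3076]
orientation: [0.002, 0.998, 0.057, 0.005]
ft_force: [1.2, -0.1, -0.1]
finger_gap: -0.002
```

{"name": "apply_moves", "arguments": {
  "steps": [0,-20,0,0,0,0,0,0,-40,0,0,0,0,0,0,-40,0,0,0,0,0,0,-40,0,0,0,0,0,0,-40,0,0,0,0,0,0,-40,0,0,0,0,0,0,-20,0,0,0,0,0,0,0,0,0,0,0,0]
}}

```text
time: 27.4
tool_pos: [0.5084, 0.1429, 0.3009]
orientation: [0.002, 0.998, 0.055, 0.002]
ft_force: [-0.3, -0.3, -0.2]
finger_gap: -0.001
```

```bash
python3 see.py 10; python3 - <<'E'
from h import *
t=np.radians(6.4); A=np.array([.5388,-.1026]); X=np.array([np.cos(t),np.sin(t)]);Y=np.array([-X[1],X[0]])
z=np.load('pics/t10.npz'); S=pts('top',z['d']).reshape(-1,3); L=(S[:,:2]-A);a=L@X*1e3;b=L@Y*1e3
m=(S[:,2]>.18)&(S[:,2]<.24)&(np.hypot(a,b)<28); print('knob',m.sum(),np.median(S[m,2]),a[m].mean(),b[m].mean())
m=(abs(S[:,2]-.072)<.004)&(abs(a)<40)&(abs(b)<75); print('chan',m.sum(),np.median(S[m,2]),np.percentile(a[m],[2,98]),np.percentile(b[m],[2,98]))
m=(S[:,2]>.08)&(S[:,2]<.09)&(abs(a)<40)&(b>90)&(b<170); print('tab',m.sum(),np.percentile(b[m],[5,50,95]) if m.any() else 0)
p=cv2.imread('pics/t10.png');cv2.imwrite('pics/t10f.png',cv2.resize(p,(800,600)))
E
```

```text
t 27.4 tcp [0.5084 0.1429 0.3009] yaw 6.35 tilt 0.34 F [-0.3 -0.3 -0.2] gap -0.1 q1,6 [0.27 0.17]
need mm [  2.1 128.1 201.5] rv [ 0.0045 -0.0037 -0.0009] | world x in tool [0.9939 0.1105 0.0042] y [ 0.1106 -0.9939 -0.0041]
knob 182 0.22477189806887032 -0.513822596165224 -0.03726864054487939
chan 132 0.07251889166698289 [-23.91575545  26.58365221] [-56.35569232  61.20563487]
tab 29 [120.10537954 123.42840223 129.02703196]
```

View pics/t10f.png

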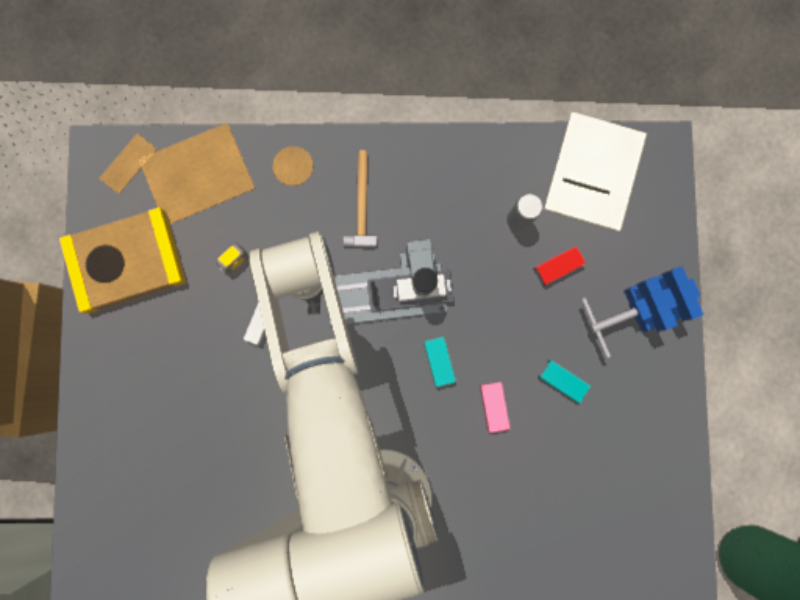

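View pics/s10c.png

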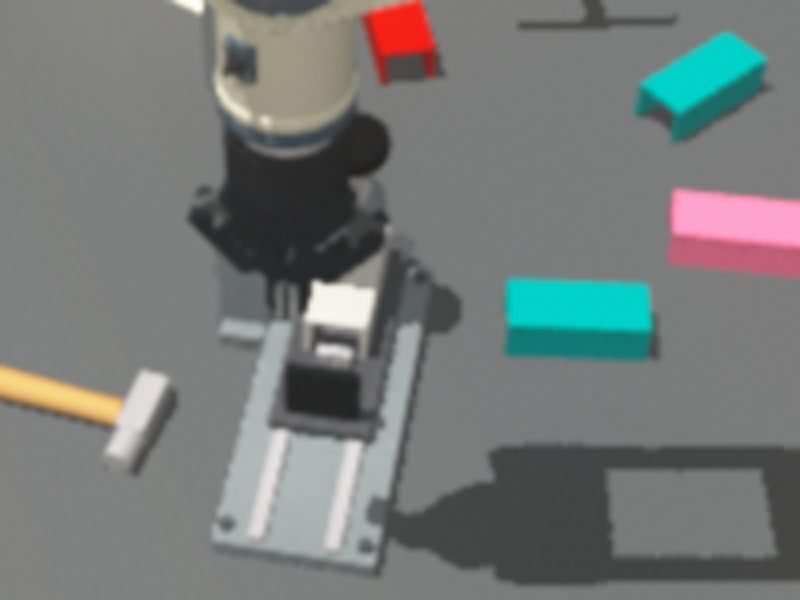

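The knob is back up at 224.8 mm. The channel lies on the anvil under the punch, centred to within 2–3 mm. Tab and other objects are where they should be, and the arm is clear of everything.

```bash
python3 -c "
from h import *
print(job.hand_in())"
```

```text
the job is handed in; nothing more can be done
None
```

The job is done and handed in at about 27.5 s of the 72 s allowed; no verdict is reported.

**What I did**
- **Channel:** I picked the wider channel (measured 52 × 120 mm), set it legs down over the anvil and let go. Its web top then measured 72 mm, so it is fully seated.
- **Slide:** I pushed the slide in by its tab until it hit the home stop, where the force jumped from about 2.5 N to 29 N.
- **Knob:** I pressed the knob through the first stop (about 6 N) to the solid second stop. That was 30 mm of stroke, with a peak reading of 28 N. I held it there about 1.1 s at about 20 N and released it.

**Last checks**
- **Knob:** It is fully back up, at 224.8 mm.
- **Channel:** It sits on the anvil under the punch, centred within about 2–3 mm.
- **Tab:** It measured about 123 mm from the plunger axis against a nominal 125 mm, which is within camera accuracy.
- **Other items:** In the pictures they look unmoved. In the last top view the arm hid part of the narrow channel, but I never went near it.
- **Robot:** It was touching nothing, and no check failed.

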